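# Find the release notch of the carving jig and hold it down

### The job

The half-carved model aeroplane is held in the carving jig by a hold-down bar, and the bar's release catch is sunk in a notch somewhere along the jig's front edge strip. Touch the top of the strip at its left end and run the closed fingertips along it to the right until they find the notch, then press the catch in it all the way down without forcing it, and finish while still holding it down so that the bar stays raised. Leave the bar, the aeroplane and everything else on the bench untouched and where they are.

Things in the scene. Friction and masses are not known exactly. Their poses are not given: they have to be found in the camera images.
- jig: Fixed plywood jig, base board 220 (x) by 310 (y) by 18 mm high, turned at most 0.25 rad. Origin: centre of its underside, on the bench; z up, +y along the jig to its left end as the robot sees it, -x its front, towards the robot. Behind the front edge strip, about 52 mm of open space down to the board separates it from the saddles that carry the aeroplane
- edge_mid (a point): point on the strip's top, midway between the guides, axes as the jig's. The pale wooden edge strip runs along y, centred at x = -88 mm of the jig, 34 mm wide, 14 mm thick, top 48 mm above the bench. It passes through two end guides, each 24 mm long, 56 mm wide, standing 8 mm above it, and sticks out up to 82 mm past one
- edge_left_end (a point): point on the centre line of the strip's top at the inner face of the left guide, 131 mm left of edge_mid: the left end of the edge to be felt
- edge_right_end (a point): the same at the inner face of the right guide, 131 mm right of edge_mid. The strip's only notch is 46 mm long (along y), cut right across its width, open to front, back and top; its middle lies anywhere from 30 mm left to 70 mm right of edge_mid
- release (a joint): travel of the catch, a plain aluminium bar 34 mm wide under the strip from guide to guide, bare only in the notch, where its top is 16 mm below the strip's top (32 mm above the bench): 0 at rest, 0.008 m fully down. Moves straight down on a spring (3 to 4 N to start, 6 to 8 N fully down) to a hard stop, springs back when let go. It raises the hold-down bar in proportion, 0.6 rad at full travel
- hold_bar: aluminium hold-down bar across the aeroplane, 100 by 18 by 9 mm; origin on its hinge at the jig's back, 84.5 mm above the bench; -x along the bar to its free end. Level when closed, tilted 0.6 rad (free end up) when fully released
- fuselage: loose half-carved airliner body of pale wood, 270 mm long along its y (nose at +y), 48 mm thick, with a T tail at -y reaching 76 mm above its underside. Origin: under its middle, at the underside, 26 mm above the bench, lying in two saddles 20 mm behind the jig's origin
- nose_cone: loose wooden nose cone, 30 mm across, 33 mm high, on the jig's back right corner; origin under its centre
- cup: white plastic cup, 72 mm across, 60 mm high, left of the jig; origin under its centre
- jar: closed jar with a yellow cap, 68 mm across, 85 mm high, right of the jig; origin under its centre
- glue: white glue bottle, 40 mm across, 120 mm high, right of the jig, farther back; origin under its centre
- sanding_block: cork sanding block, 50 by 90 by 30 mm, in front of the jig; origin under its centre
- brush: brush lying behind the jig, along its own x; origin under its middle
- lath: dark wooden lath 22 by 150 by 6 mm, lying in front of the jig on the left; origin under its centre

How it is judged (in metres and radians):
On the way, in this order (a step that is already met when the one before it is completed fails the run):
1. the fingertips touch the strip's top at its left end (within about 45 mm of the left guide) (contact force between the fingers and jig above 0.3 N and x of the grasp point in the frame of jig between -0.125 and -0.05 m and y of the grasp point in the frame of jig between 0.085 and 0.14 m and value of joint release below 0.001 m), for 0.04 s.
2. they are still feeling along the strip, 55 to 80 mm from the left guide (contact force between the fingers and jig above 0.3 N and x of the grasp point in the frame of jig between -0.125 and -0.05 m and y of the grasp point in the frame of jig between 0.05 and 0.077 m), for 0.04 s.
3. the catch in the notch is pressed all the way down by the fingertips (contact force between the fingers and jig above 0.3 N and x of the grasp point in the frame of jig between -0.125 and -0.05 m and value of joint release above 0.0065 m), for 0.2 s.
At the end, for the whole second after the job is handed in: The fingertips are still in the notch with 2 to 40 N on the catch, the catch is at least 6.5 of its 8 mm down, the bar is raised (over 0.42 rad), and the aeroplane lies still within 10 mm of where it was (value of joint release above 0.0065 m and contact force between the fingers and jig between 2 and 40 N and x of the grasp point in the frame of jig between -0.125 and -0.05 m and y of the grasp point in the frame of jig between -0.11 and 0.07 m and angle between hold_bar's own z axis and vertical above 0.42 rad and distance of fuselage from where it was at the start of the episode below 0.01 m and linear speed of fuselage below 0.02 m/s); the arm keeps its last pose, push and grip.
It fails at once if the robot pushes the hold-down bar (contact force between any of the fingers, the arm and hold_bar above 1 N).
It fails at once if the aeroplane is shifted by more than 15 mm or lifted (distance of fuselage from where it was at the start of the episode above 0.015 m).
It fails at once if the jig is forced: more than 60 N (contact force between any of the fingers, the arm and jig above 60 N).
It fails at once if a bystander is moved by more than 30 mm or lifted (distance of any of nose_cone, cup, jar, glue, sanding_block, brush, lath from where it was at the start of the episode above 0.03 m).
It also fails if it takes over 54 s, if anything falls off the work surface, if the arm or the gripper's body presses on something with over 40 N, if the wrist force passes 120 N, or if a joint passes its speed limit or range.

### The arm

A 6-joint arm with a two-finger parallel gripper is mounted at the origin on the work surface. World frame = base frame: x ahead of the robot, y to its left, z up, the work surface at z = 0. Lengths are in mm, angles in rad, forces in N, time in s.
With the tool pointing down it reaches from about 275 to 750 mm from the base axis. Payload 10.2 kg.
Tool frame: the origin (TCP) lies between the finger pads; the fingertips stand 17 mm ahead of it and the grasp point (between the pads) lies 2 mm behind it (tips_ahead is the distance from the TCP to the fingertips, in mm); z points along the fingers, y is the line along which they close (so a half turn about z gives the same grasp; the last joint's range is limited). The gripper opens to 85 mm and grips with 20 to 120 N. Pads are 22 mm wide; open, the fingers measure 114 mm over their backs; the gripper's body (76 mm by 85 mm) begins 54 mm behind the grasp point. The pads swing forward as they close: fully open they stand 13 mm farther back than shut.
Start: joints at [1.002, 0.313, 1.498, -0, 1.331, -0.223], TCP at [177.961, 493.924, 224.494] pointing down, gripper open.
Joint ranges: [-2.94, 2.94], [-0.97, 2.17], [0.19, 2.56], [-1.23, 4.37], [0.02, 3.11], [-2.88, 2.88]. Speed limits (rad/s): [2.39, 2.39, 3.01, 3.14, 3.14, 3.14].

### API

Orientations are given as a unit quaternion [w, x, y, z].
In Python, from rig import sense, capture, finish_job, boxes_of, tips_ahead gives the robot as it stands.
- The arm moves only by the tool drive_tool, never from a script. Its argument "commands" is text: rows parted by semicolons, each of 7 numbers parted by spaces: the shift along the world's x, y, z in units of 0.1 m (1.0 is 0.1 m), then the turn, a rotation vector about the world's x, y, z in units of pi/4 rad (1.0 is pi/4 rad), then the opening in per cent of the stroke, from 0 (shut) to 100 (fully open). A call has 1 to 20 rows; each row shifts and turns the commanded pose from where the row before left it; what a row does not reach is not made up. A row lasts 1/12 s, in which the tool goes at most 41.7 mm and 7.16 degrees, less where a joint would pass 70% of its speed; a pose out of reach is approached as far as the arm can. A call with a number of a shift or a turn outside -1 to 1 is refused whole. A call with a gripper value outside its range is refused whole. The fingers move at their own pace and stop on an object; "force" is the grip in N (left out, the last holds). Time passes only in rows, so rows that do not move let the fingers close. It gives the time, the measured TCP pose, the force, the opening and the grip force at its end, in the units of the state.
- sense(): the state, without advancing time (a new reading comes with each control period).
- capture(name): name is "side" or "top" or "wrist"; returns a dict with "pixels" (420x560x3 uint8, blue, green, red), "fov_y" (degrees; the focal length in pixels is half the picture's height over the tangent of half this angle, whatever the lens; pixels are square), "cx", "cy" (the principal point, pixels), "k1" (the pictures are not rectified: a ray, as slopes to the right and down, at radius r is drawn at 1 + k1 r^2 times it, then the intrinsics apply), "position" and "attitude" of the camera in the world; the wrist camera has in their place "tool_from_camera" (4x4, takes a point from camera to tool coordinates, whose origin is the TCP and whose axes are the flange's). Camera axes: x right, y down, z forward; pixel columns grow to the right and rows downward; lengths in mm; the calibration is good to about 2 mm. A picture is of the moment at which its call begins: read the wrist's pose just before it. There is no depth.
- finish_job(): hands the job in; it is judged then, once.
Trained networks look in a picture, given as the dict that the camera call returned (one of the last four; its "shot" number tells which), for a name from the list of things; names that differ only in an ending like _2 or _b are one class to them, and where a whole thing is asked for, a point or a joint stands for the part that bears it (a point fixed in the world has none). Each returns a list of dicts, best first, with "confidence" (0 to 1); they miss things now and then, are a little off and sometimes report something else, mostly with a low value. They report only what shows in the picture. A call takes as long as a camera call.
- boxes_of(picture, name): "position" ([column, row] in pixels, amid what is visible of it).
The state is a dict: "time_s": time; "joints": joint angles; "dq": joint speeds; "tau": joint torques, N m; "eef_pos": TCP position; "ee_rot": TCP orientation; "force": force on the tool from outside, world axes, zero at the start; "wrist_torque": the same for the moment, N m; "grip_width": opening from 0.0 (shut) to 1.0 (fully open); "grip_force": force on a finger pad.
Only numpy, scipy, OpenCV 4.12 (cv2) and the standard library are available. Lean on these libraries where they do the work, as an engineer would, in place of code of your own. Each camera call takes 0.05 s, during which the arm holds its last target. There are 200 camera calls.

## Working session

There is one attempt and no reset: what is moved stays moved. The work goes in short steps, Python scripts to look and compute and a tool call to move; the robot and the scene stay as the last step left them, time stands still between calls to the robot, and variables do not carry over. Pictures are saved under pics/ and viewed, at most 10 in all, crops included, and the job is handed in when it is done.

Besides the shell and the picture viewer there is one more tool, called after "Request:" by a JSON object that holds its "method" and its "body". drive_tool: Moves the arm, as the interface text tells. Shifts and turns lie within -1 to 1; 1 stands for 0.1 m of shift or pi/4 rad of turn. Its arguments: {"type":"object","properties":{"commands":{"type":"string"},"force":{"type":"number"}},"required":["commands"]}

```bash
mkdir -p pics; cat > h.py <<'E'
import numpy as np, cv2
from scipy.spatial.transform import Rotation as R
from rig import sense, capture, finish_job, boxes_of, tips_ahead
def cam(p):
    f=210/np.tan(np.radians(p["fov_y"])/2)
    a=np.array(p["attitude"],float)
    M=a if a.shape==(3,3) else R.from_quat(a[[1,2,3,0]]).as_matrix()
    return f,M,np.array(p["position"],float)
def onz(p,uv,z):
    f,M,t=cam(p)
    d=np.array([(uv[0]-p["cx"])/f,(uv[1]-p["cy"])/f]); s=d.copy()
    for _ in range(30): s=d/(1+p["k1"]*(s@s))
    r=M@np.array([s[0],s[1],1]); return t+r*(z-t[2])/r[2]
def proj(p,X):
    f,M,t=cam(p); c=M.T@(np.array(X,float)-t); s=c[:2]/c[2]; s=s*(1+p["k1"]*(s@s))
    return np.array([p["cx"],p["cy"]])+f*s
E
python3 - <<'E'
from h import *
print(sense()["eef_pos"],sense()["ee_rot"],sense()["force"],tips_ahead)
for n in("top","side"):
    p=capture(n); cv2.imwrite(f"pics/{n}0.png",p["pixels"]); print(n,p["position"],p["attitude"],p["fov_y"],p["k1"])
    for o in["jig","edge_mid","edge_left_end","edge_right_end","release","hold_bar","fuselage","cup","jar","sanding_block","lath"]:
        print(o,[(np.round(b["position"]),round(b["confidence"],2),onz(p,b["position"],48).round()[:2]) for b in boxes_of(p,o)[:2]])
E
```

```text
[177.81031443 493.69428454 223.95446182] [-2.50883119e-04  1.72058014e-01  9.85086612e-01 -5.86344084e-04] [-1.05865552 -0.68872851 -1.162945  ] 17.0
top [ 420.48837752   24.27167553 1219.00179203] [-0.04209662  0.71401453 -0.69745227  0.04440114] 43.37392164100997 0.052831119226224604
jig [(array([320., 233.]), 0.71, array([521., -71.]))]
edge_mid [(array([318., 237.]), 0.93, array([513., -67.]))]
edge_left_end [(array([316., 236.]), 0.98, array([514., -64.])), (array([376., 178.]), 0.57, array([ 648., -196.]))]
edge_right_end [(array([317., 233.]), 0.84, array([522., -64.]))]
release [(array([335., 262.]), 0.62, array([ 459., -106.]))]
hold_bar [(array([284., 196.]), 0.84, array([603.,  11.])), (array([318., 231.]), 0.69, array([526., -68.]))]
fuselage [(array([340., 211.]), 0.81, array([ 572., -116.]))]
cup [(array([197., 204.]), 0.92, array([580., 205.]))]
jar [(array([449., 220.]), 0.96, array([ 557., -357.])), (array([334., 259.]), 0.52, array([ 464., -104.]))]
sanding_block [(array([389., 294.]), 0.66, array([ 392., -225.]))]
lath [(array([284., 302.]), 0.74, array([368.,   4.
[... 368 characters left out ...]
 -153.]))]
edge_right_end [(array([285., 276.]), 0.95, array([ 517., -161.])), (array([349., 359.]), 0.36, array([ 556., -363.]))]
release [(array([245., 266.]), 0.7, array([ 456., -113.]))]
hold_bar [(array([293., 201.]), 0.55, array([597.,  73.]))]
fuselage [(array([308., 253.]), 0.87, array([ 573., -108.])), (array([286., 273.]), 0.37, array([ 520., -153.]))]
cup [(array([275., 183.]), 0.63, array([578., 160.])), (array([291., 202.]), 0.47, array([592.,  74.]))]
jar [(array([349., 357.]), 0.98, array([ 557., -360.])), (array([370., 283.]), 0.56, array([ 649., -218.]))]
sanding_block [(array([219., 334.]), 0.7, array([ 387., -264.]))]
lath [(array([194., 259.]), 0.82, array([371., -66.]))]
```

View pics/top0.png

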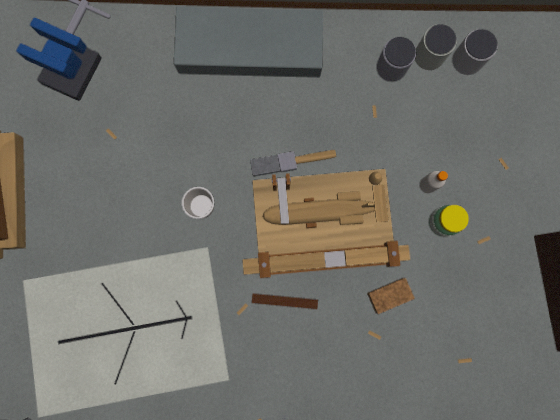

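View pics/side0.png

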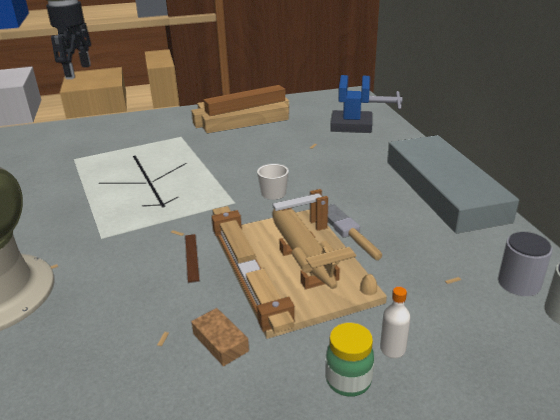

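The jig sits right of centre. In the top view the guides are at about (264,265) and (394,253), and the bare catch is at about (335,260). Next I'll measure these by colour.

```bash
python3 - <<'E'
from h import *
p=capture("top"); im=p["pixels"]; 
c=im[225:290,235:420]; cv2.imwrite("pics/crop.png",cv2.resize(c,None,fx=4.2,fy=4.2,interpolation=cv2.INTER_CUBIC))
hsv=cv2.cvtColor(im,cv2.COLOR_BGR2HSV)
G=[]
for x0,x1 in((252,278),(380,408)):
    m=np.zeros(im.shape[:2],np.uint8); m[235:285,x0:x1]=((hsv[...,2]<115)&(hsv[...,1]>110))[235:285,x0:x1]
    n,l,s,ce=cv2.connectedComponentsWithStats(m); k=1+np.argmax(s[1:,4]); r=cv2.minAreaRect(np.argwhere(l==k)[:,::-1].astype(np.float32))
    g=onz(p,ce[k],56); G.append(g); print(s[k],ce[k],r,g)
m=np.zeros(im.shape[:2],np.uint8); m[245:280,315:360]=(hsv[...,1]<70)[245:280,315:360]&(hsv[...,2]>130)[245:280,315:360]
n,l,s,ce=cv2.connectedComponentsWithStats(m); k=1+np.argmax(s[1:,4]); print(s[k],ce[k],onz(p,ce[k],32))
d=G[0]-G[1]; print("len",np.hypot(*d[:2]),"yaw",np.arctan2(-d[0],d[1]),"mid",(G[0]+G[1])/2)
E
```

```text
[258 252  13  26 237] [263.56540084 264.4978903 ] ((264.0, 264.5), (25.0, 12.0), 90.0) [448.66313559  51.87350144  56.        ]
[380 241  20  25 269] [391.73605948 253.18587361] ((389.45220947265625, 253.59385681152344), (24.887184143066406, 17.00040054321289), 83.2901611328125) [ 480.16905403 -228.70840149   56.        ]
[324 251  21  17 303] [334.25412541 258.57425743] [ 466.18766953 -105.48862789   32.        ]
len 282.3452268881823 yaw 0.1118193878870956 mid [464.41609481 -88.41745002  56.        ]
```

View pics/crop.png

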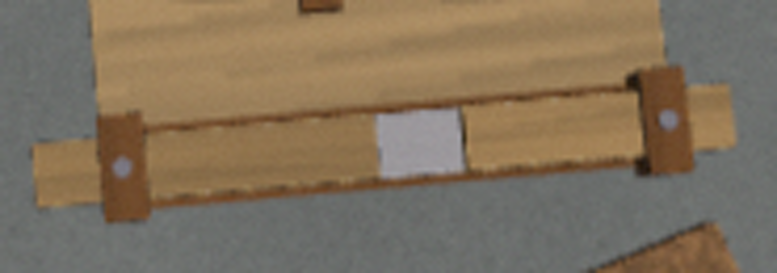

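The crop shows the guide bolts at (122,167) and (669,119), with the notch between columns 376 and 464, centred at about (420,142).

```bash
python3 - <<'E'
from h import *
p=capture("top")
f=lambda u,v,z:onz(p,(235+(u-1.6)/4.2,225+(v-1.6)/4.2),z)
a=f(124,167,56);b=f(667,119,56)
print(a,b,np.hypot(*(a-b)[:2])); d=(a-b)/np.hypot(*(a-b)[:2]); yaw=np.arctan2(-d[0],d[1]); mid=(a+b)/2
J=mid.copy(); Rz=R.from_euler("z",yaw).as_matrix()
print("yaw",yaw,"mid",mid)
for n,q in dict(nl=f(376,143,48),nr=f(465,140,48),nc=f(420,142,32),strip_l_top=f(200,127,48),strip_l_bot=f(200,196,48),stripr_t=f(600,93,48),stripr_b=f(600,160,48)).items(): print(n,q.round(1),(Rz.T@(q-mid)).round(1))
for y in(131,100,65,0,-17): print(y,(mid+Rz@[0,y,0]).round(1))
s=capture("side"); 
for y in(131,-131): print("side",proj(s,mid+Rz@[0,y,0]-[0,0,8]))
st=sense(); M=R.from_quat(np.array(st["ee_rot"])[[1,2,3,0]]).as_matrix(); print("tool y,x",M[:,1],M[:,0])
E
```

```text
[448.9469969   50.61559851  56.        ] [ 480.77338725 -232.4099789    56.        ] 284.8094039784342
yaw 0.11198015985598965 mid [464.86019208 -90.8971902   56.        ]
nl [464.8 -81.4  48. ] [ 1.   9.4 -8. ]
nr [ 467.5 -128.2   48. ] [ -1.5 -37.4  -8. ]
nc [ 466.5 -106.3   32. ] [ -0.1 -15.5 -24. ]
strip_l_top [471.   11.3  48. ] [ 17.5 100.9  -8. ]
strip_l_bot [434.9  10.5  48. ] [-18.4 104.2  -8. ]
stripr_t [ 494.  -199.1   48. ] [  16.9 -110.7   -8. ]
stripr_b [ 458.8 -199.    48. ] [ -18.1 -106.8   -8. ]
131 [450.2  39.3  56. ]
100 [453.7   8.5  56. ]
65 [457.6 -26.3  56. ]
0 [464.9 -90.9  56. ]
-17 [ 466.8 -107.8   56. ]
side [227.17212161 220.89699834]
side [272.57615054 303.33846199]
tool y,x [ 3.38912655e-01  9.40817841e-01 -4.32106770e-05] [-9.40817842e-01  3.38912655e-01 -5.86058076e-06]
```

Request:
{"method": "drive_tool", "body": {"commands": "0.15 -0.27 0 0 0 0.033 0;0.15 -0.27 0 0 0 0.033 0;0.15 -0.27 0 0 0 0.033 0;0.15 -0.27 0 0 0 0.033 0;0.15 -0.27 0 0 0 0.033 0;0.15 -0.27 0 0 0 0.033 0;0.15 -0.27 0 0 0 0.033 0;0.15 -0.27 0 0 0 0.033 0;0.15 -0.27 0 0 0 0.033 0;0.15 -0.27 0 0 0 0.033 0;0.15 -0.27 0 0 0 0.033 0;0.15 -0.27 0 0 0 0.033 0;0.15 -0.27 0 0 0 0.033 0;0.15 -0.27 0 0 0 0.033 0;0.15 -0.27 0 0 0 0.033 0;0.15 -0.27 0 0 0 0.033 0;0.15 -0.27 0 0 0 0.033 0;0.15 -0.27 0 0 0 0.033 0;0 0 0 0 0 0 0;0 0 0 0 0 0 0", "force": 40}}

```text
time_s: 3.02
eef_pos: [448.2, 7.0, 224.2]
ee_rot: [-0.0, -0.059, 0.998, 0.0]
force: [-0.2, -0.5, -0.1]
grip_width: -0.001
grip_force: 0.0
```

Request:
{"method": "drive_tool", "body": {"commands": "0.05 0.04 -0.3 0 0 -0.01 0;0 0 -0.3 0 0 0 0;0 0 -0.3 0 0 0 0;0 0 -0.3 0 0 0 0;0 0 -0.2 0 0 0 0;0 0 -0.05 0 0 0 0;0 0 0 0 0 0 0;0 0 0 0 0 0 0"}}

```text
time_s: 3.68
eef_pos: [453.4, 12.3, 80.6]
ee_rot: [0.001, -0.057, 0.998, -0.0]
force: [-0.1, 0.1, 0.7]
grip_width: 0.001
grip_force: 0.0
```

```bash
python3 - <<'E'
from h import *
st=sense(); print(st["eef_pos"],st["ee_rot"],st["force"])
p=capture("side"); t=np.array(st["eef_pos"])-[0,0,17]; print(proj(p,t),proj(p,[*t[:2],48]))
q=capture("top"); print(proj(q,t))
a=cv2.resize(p["pixels"][150:330,140:330],None,fx=3,fy=3,interpolation=cv2.INTER_CUBIC)
cv2.imwrite("pics/s1.png",a)
E
```

```text
[453.43107764  12.26366178  80.61868557] [ 7.19681370e-04 -5.67033428e-02  9.98390792e-01 -1.96155810e-04] [-0.0933035   0.12672763  0.70504559]
[230.52796176 221.21887355] [231.11948034 227.90044916]
[281.72415551 262.63437491]
```

View pics/s1.png

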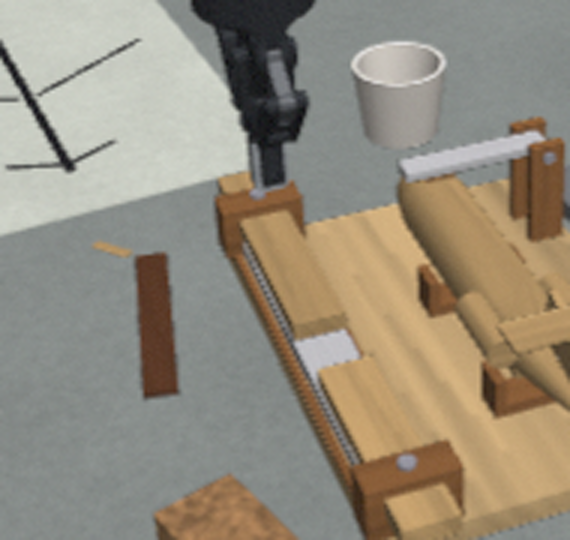

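The fingers show at crop (268,185), a little higher than the projected tip at (272,214). I'll zoom in before touching.

```bash
python3 - <<'E'
from h import *
p=capture("side"); q=capture("top"); w=capture("wrist")
a=cv2.resize(p["pixels"][180:240,200:260],(480,480),interpolation=cv2.INTER_CUBIC)
cv2.imwrite("pics/s2.png",np.hstack([a,cv2.resize(w["pixels"],(320,240)).repeat(2,0)]))
print(w["tool_from_camera"])
E
```

```text
[[ 8.38963995e-04 -9.65307790e-01 -2.61113320e-01  6.64335605e+01]
 [ 9.99997730e-01  1.32125328e-03 -1.67151180e-03 -6.58488426e-01]
 [ 1.95852019e-03 -2.61111325e-01  9.65306708e-01 -1.49082191e+02]
 [ 0.00000000e+00  0.00000000e+00  0.00000000e+00  1.00000000e+00]]
```

View pics/s2.png

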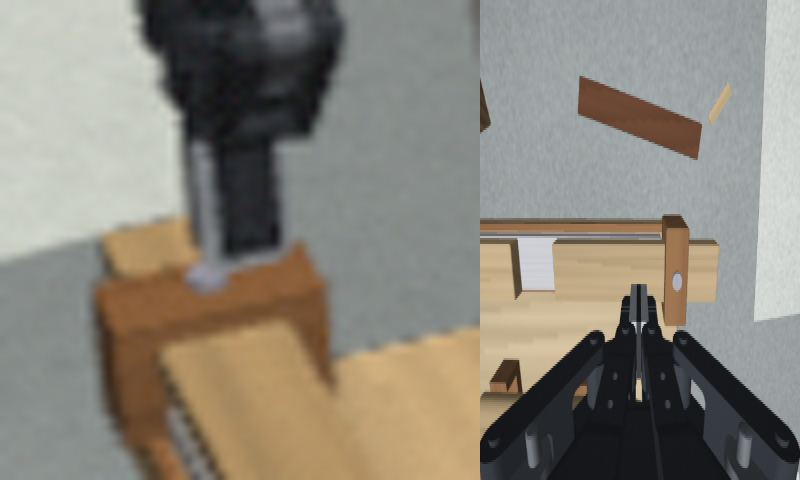

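The wrist view puts the tips over the strip, about 30 mm right of the left guide as intended. I'm descending gently until contact.

Request:
{"method": "drive_tool", "body": {"commands": "0 -0.01 -0.04 0 0 0 0;0 0 -0.04 0 0 0 0;0 0 -0.04 0 0 0 0;0 0 -0.02 0 0 0 0;0 0 0 0 0 0 0;0 0 0 0 0 0 0"}}

```text
time_s: 4.43
eef_pos: [452.9, 10.9, 65.3]
ee_rot: [-0.0, -0.056, 0.998, 0.0]
force: [0.4, 0.2, -0.5]
grip_width: 0.001
grip_force: 0.0
```

Request:
{"method": "drive_tool", "body": {"commands": "0 0 -0.01 0 0 0 0;0 0 -0.01 0 0 0 0;0 0 0 0 0 0 0"}}

```text
time_s: 4.68
eef_pos: [452.9, 10.9, 63.4]
ee_rot: [-0.0, -0.056, 0.998, 0.0]
force: [-0.2, -0.2, -0.9]
grip_width: 0.001
grip_force: 0.0
```

Request:
{"method": "drive_tool", "body": {"commands": "0 0 -0.01 0 0 0 0;0 0 -0.01 0 0 0 0;0 0 0 0 0 0 0"}}

```text
time_s: 4.93
eef_pos: [452.9, 10.9, 61.3]
ee_rot: [-0.0, -0.056, 0.998, 0.0]
force: [-1.0, 0.3, -0.0]
grip_width: 0.002
grip_force: 0.0
```

```bash
python3 - <<'E'
from h import *
print(sense()["force"],sense()["eef_pos"])
p=capture("side"); w=capture("wrist")
a=cv2.resize(p["pixels"][180:240,200:260],(480,480),interpolation=cv2.INTER_CUBIC)
b=cv2.resize(w["pixels"][200:320,240:320],(320,480),interpolation=cv2.INTER_CUBIC)
cv2.imwrite("pics/s3.png",np.hstack([a,b]))
E
```

```text
[-1.00215763e+00  3.21574864e-01 -9.90898388e-05] [452.85984725  10.94285647  61.31979112]
```

View pics/s3.png

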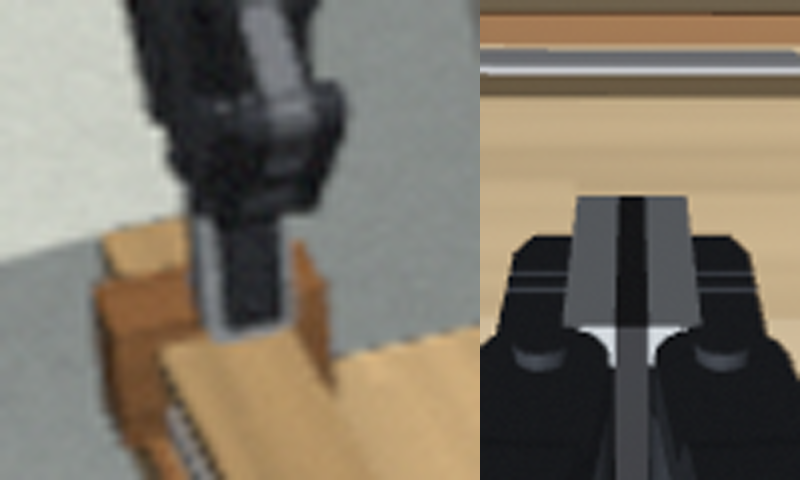

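The tip's lower edge at (245,335) is now at or just above the strip's top. I'll keep lowering in 1 mm steps.

Request:
{"method": "drive_tool", "body": {"commands": "0 0 -0.01 0 0 0 0;0 0 -0.01 0 0 0 0;0 0 0 0 0 0 0"}}

```text
time_s: 5.28
eef_pos: [452.8, 11.0, 59.3]
ee_rot: [-0.0, -0.056, 0.998, 0.0]
force: [0.0, 0.4, 0.5]
grip_width: -0.002
grip_force: 0.0
```

Request:
{"method": "drive_tool", "body": {"commands": "0 0 -0.01 0 0 0 0;0 0 0 0 0 0 0"}}

```text
time_s: 5.45
eef_pos: [452.9, 10.9, 58.3]
ee_rot: [-0.0, -0.056, 0.998, 0.0]
force: [0.3, -0.1, -0.3]
grip_width: 0.002
grip_force: 0.0
```

Request:
{"method": "drive_tool", "body": {"commands": "0 0 -0.01 0 0 0 0;0 0 0 0 0 0 0"}}

```text
time_s: 5.62
eef_pos: [452.9, 10.9, 57.3]
ee_rot: [-0.0, -0.056, 0.998, 0.0]
force: [-0.6, -0.6, 0.1]
grip_width: -0.002
grip_force: 0.0
```

Request:
{"method": "drive_tool", "body": {"commands": "0 0 -0.01 0 0 0 0;0 0 0 0 0 0 0"}}

```text
time_s: 5.78
eef_pos: [452.9, 10.9, 56.3]
ee_rot: [-0.0, -0.056, 0.998, 0.0]
force: [0.0, -0.8, -0.1]
grip_width: 0.001
grip_force: 0.0
```

Request:
{"method": "drive_tool", "body": {"commands": "0 0 -0.01 0 0 0 0;0 0 0 0 0 0 0"}}

```text
time_s: 5.95
eef_pos: [452.9, 10.9, 55.3]
ee_rot: [-0.0, -0.056, 0.998, 0.0]
force: [0.4, -1.1, -1.3]
grip_width: -0.0
grip_force: 0.0
```

Request:
{"method": "drive_tool", "body": {"commands": "0 0 -0.01 0 0 0 0;0 0 0 0 0 0 0"}}

```text
time_s: 6.12
eef_pos: [452.9, 10.9, 54.4]
ee_rot: [-0.0, -0.056, 0.998, 0.0]
force: [-0.1, -0.1, -1.2]
grip_width: -0.001
grip_force: 0.0
```

```bash
python3 - <<'E'
from h import *
st=sense(); print(st["force"],st["eef_pos"])
p=capture("side"); 
a=cv2.resize(p["pixels"][190:250,200:260],(600,600),interpolation=cv2.INTER_CUBIC)
cv2.imwrite("pics/s4.png",a)
E
```

```text
[-0.06253729 -0.10952494 -1.17344787] [452.89496639  10.93766499  54.35767021]
```

View pics/s4.png

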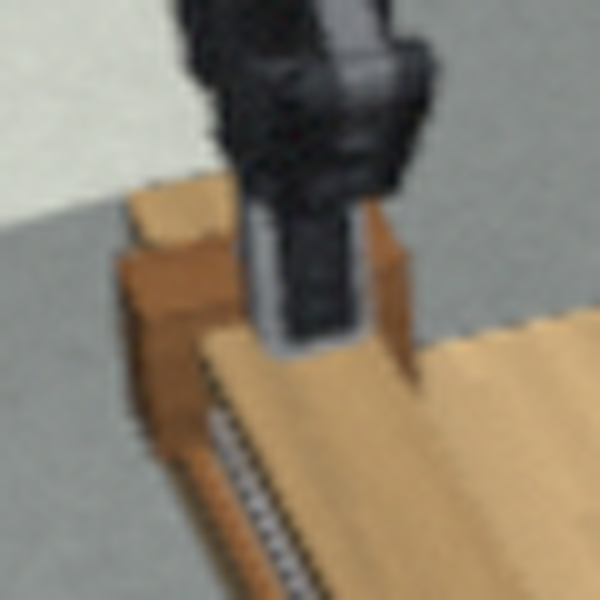

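The tip edge is at crop (315,350), still slightly above the strip, so the tips are effectively shorter than stated. I'll keep going down slowly.

Request:
{"method": "drive_tool", "body": {"commands": "0 0 -0.01 0 0 0 0;0 0 -0.01 0 0 0 0;0 0 0 0 0 0 0"}}

```text
time_s: 6.42
eef_pos: [452.9, 10.9, 52.3]
ee_rot: [-0.0, -0.056, 0.998, 0.0]
force: [0.0, 0.8, -0.3]
grip_width: -0.001
grip_force: 0.0
```

Request:
{"method": "drive_tool", "body": {"commands": "0 0 -0.01 0 0 0 0;0 0 0 0 0 0 0"}}

```text
time_s: 6.58
eef_pos: [452.9, 10.9, 51.3]
ee_rot: [-0.0, -0.056, 0.998, 0.0]
force: [0.6, -0.7, 0.1]
grip_width: 0.001
grip_force: 0.0
```

Request:
{"method": "drive_tool", "body": {"commands": "0 0 -0.01 0 0 0 0;0 0 0 0 0 0 0"}}

```text
time_s: 6.75
eef_pos: [452.9, 11.0, 50.3]
ee_rot: [-0.0, -0.056, 0.998, 0.0]
force: [-0.1, 0.2, -0.2]
grip_width: -0.002
grip_force: 0.0
```

Request:
{"method": "drive_tool", "body": {"commands": "0 0 -0.01 0 0 0 0;0 0 0 0 0 0 0"}}

```text
time_s: 6.92
eef_pos: [452.9, 10.9, 49.4]
ee_rot: [-0.0, -0.056, 0.998, 0.0]
force: [0.3, 0.1, 0.1]
grip_width: 0.005
grip_force: 0.0
```

Request:
{"method": "drive_tool", "body": {"commands": "0 0 -0.01 0 0 0 0;0 0 0 0 0 0 0"}}

```text
time_s: 7.08
eef_pos: [452.9, 10.9, 48.3]
ee_rot: [-0.0, -0.056, 0.998, 0.0]
force: [-0.7, 0.0, 0.1]
grip_width: -0.0
grip_force: 0.0
```

Request:
{"method": "drive_tool", "body": {"commands": "0 0 -0.01 0 0 0 0;0 0 0 0 0 0 0"}}

```text
time_s: 7.25
eef_pos: [452.9, 10.9, 47.4]
ee_rot: [-0.0, -0.056, 0.998, 0.0]
force: [0.2, -0.3, -0.9]
grip_width: -0.001
grip_force: 0.0
```

Request:
{"method": "drive_tool", "body": {"commands": "0 0 -0.01 0 0 0 0;0 0 0 0 0 0 0"}}

```text
time_s: 7.42
eef_pos: [452.9, 10.9, 46.4]
ee_rot: [-0.0, -0.056, 0.998, 0.0]
force: [0.1, 0.5, 0.7]
grip_width: -0.0
grip_force: 0.0
```

```bash
python3 - <<'E'
from h import *
st=sense(); print(st["force"],st["eef_pos"],st["tau"])
p=capture("side"); t=np.array(st["eef_pos"]); 
for dz in(0,17): print(proj(p,t-[0,0,dz]))
a=cv2.resize(p["pixels"][190:250,200:260],(600,600),interpolation=cv2.INTER_CUBIC)
cv2.imwrite("pics/s5.png",a)
E
```

```text
[0.12585374 0.47041034 0.68510499] [452.90015613  10.9255115   46.35853545] [-8.81665765e-03 -3.77414525e+01 -1.85044903e+01  1.41864339e-04
 -3.44701717e-02  2.88901072e-05]
[231.03269822 229.00844139]
[231.66761515 236.15649674]
```

View pics/s5.png

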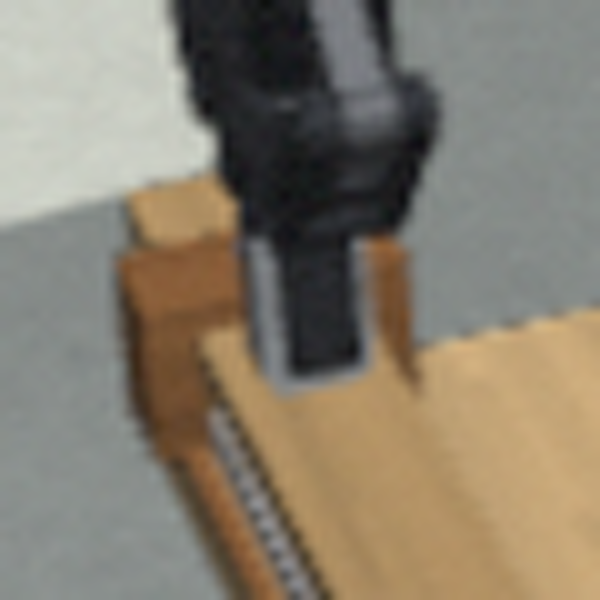

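The tip edge is at crop (320,385), by projection still about 5 mm above the strip. Continuing by force.

Request:
{"method": "drive_tool", "body": {"commands": "0 0 -0.01 0 0 0 0;0 0 -0.01 0 0 0 0;0 0 0 0 0 0 0"}}

```text
time_s: 7.72
eef_pos: [452.9, 10.9, 44.3]
ee_rot: [-0.0, -0.056, 0.998, 0.0]
force: [0.3, 0.8, -0.7]
grip_width: 0.001
grip_force: 0.0
```

Request:
{"method": "drive_tool", "body": {"commands": "0 0 -0.01 0 0 0 0;0 0 0 0 0 0 0"}}

```text
time_s: 7.88
eef_pos: [452.9, 10.9, 43.3]
ee_rot: [-0.0, -0.056, 0.998, 0.0]
force: [-0.4, -0.2, -0.8]
grip_width: -0.002
grip_force: 0.0
```

Request:
{"method": "drive_tool", "body": {"commands": "0 0 -0.01 0 0 0 0;0 0 0 0 0 0 0"}}

```text
time_s: 8.05
eef_pos: [452.9, 10.9, 42.4]
ee_rot: [-0.0, -0.056, 0.998, 0.0]
force: [0.4, -0.7, -0.5]
grip_width: 0.002
grip_force: 0.0
```

Request:
{"method": "drive_tool", "body": {"commands": "0 0 -0.01 0 0 0 0;0 0 0 0 0 0 0"}}

```text
time_s: 8.22
eef_pos: [452.9, 10.9, 41.3]
ee_rot: [-0.0, -0.056, 0.998, 0.0]
force: [-0.1, -0.5, 0.2]
grip_width: -0.0
grip_force: 0.0
```

Request:
{"method": "drive_tool", "body": {"commands": "0 0 -0.01 0 0 0 0;0 0 0 0 0 0 0"}}

```text
time_s: 8.38
eef_pos: [453.0, 10.9, 41.2]
ee_rot: [0.0, -0.056, 0.998, -0.0]
force: [-4.2, 0.1, 11.6]
grip_width: 0.001
grip_force: 5.5
```

Request:
{"method": "drive_tool", "body": {"commands": "0 0 -0.01 0 0 0 0;0 0 0 0 0 0 0"}}

```text
time_s: 8.55
eef_pos: [453.1, 10.9, 41.1]
ee_rot: [0.0, -0.057, 0.998, -0.0]
force: [-9.2, 0.4, 24.6]
grip_width: -0.0
grip_force: 12.2
```

Request:
{"method": "drive_tool", "body": {"commands": "0 0 -0.01 0 0 0 0;0 0 0 0 0 0 0"}}

```text
time_s: 8.72
eef_pos: [453.1, 10.9, 41.0]
ee_rot: [0.0, -0.057, 0.998, -0.0]
force: [-13.4, 1.1, 37.5]
grip_width: -0.004
grip_force: 19.0
```

```bash
python3 - <<'E'
from h import *
st=sense(); print(st["force"],st["eef_pos"])
p=capture("side"); w=capture("wrist")
a=cv2.resize(p["pixels"][200:250,205:255],(480,480),interpolation=cv2.INTER_CUBIC)
b=cv2.resize(w["pixels"][180:300,240:320],(320,480),interpolation=cv2.INTER_CUBIC)
cv2.imwrite("pics/s6.png",np.hstack([a,b])); print(w["fov_y"],w["cx"],w["cy"],w["k1"])
E
```

```text
[-13.38908113   1.12196369  37.54116008] [453.11966146  10.91185484  40.96717951]
68.59258305544003 277.44490209271936 213.44090155285065 -0.028755874363692542
```

View pics/s6.png

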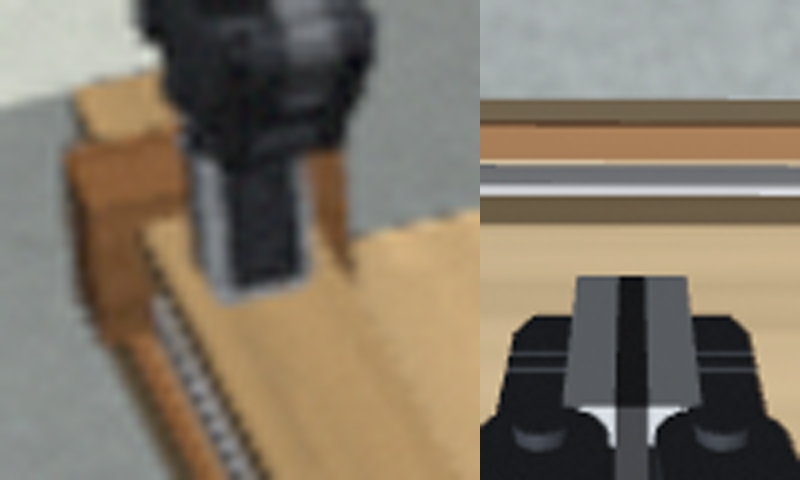

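There is contact: the strip's top is felt at a TCP z of 41.3, with the tips centred on the strip at crop (265,290). I'll ease off to about 8 N and start sliding right.

Request:
{"method": "drive_tool", "body": {"commands": "0 0 0.012 0 0 0 0;0 0 0.012 0 0 0 0;0 0 0 0 0 0 0;0.006 -0.05 0 0 0 0 0;0.006 -0.05 0 0 0 0 0"}}

```text
time_s: 9.23
eef_pos: [454.4, 1.4, 41.2]
ee_rot: [0.0, -0.056, 0.998, 0.0]
force: [-0.3, 5.5, 8.7]
grip_width: 0.002
grip_force: 3.9
```

Request:
{"method": "drive_tool", "body": {"commands": "0.006 -0.05 0 0 0 0 0;0.006 -0.05 0 0 0 0 0;0.006 -0.05 0 0 0 0 0;0.006 -0.05 0 0 0 0 0;0.006 -0.05 0 0 0 0 0;0.003 -0.03 0 0 0 0 0;0 0 0 0 0 0 0"}}

```text
time_s: 9.82
eef_pos: [457.9, -27.3, 41.2]
ee_rot: [0.0, -0.056, 0.998, 0.0]
force: [-1.2, 0.8, 6.0]
grip_width: -0.0
grip_force: 3.6
```

Request:
{"method": "drive_tool", "body": {"commands": "0.003 -0.03 0 0 0 0 0;0.003 -0.03 0 0 0 0 0;0.003 -0.03 0 0 0 0 0;0.003 -0.03 0 0 0 0 0;0.003 -0.03 0 0 0 0 0;0.003 -0.03 0 0 0 0 0"}}

```text
time_s: 10.32
eef_pos: [459.6, -44.6, 41.2]
ee_rot: [0.0, -0.056, 0.998, 0.001]
force: [-0.6, 5.3, 8.7]
grip_width: -0.0
grip_force: 4.3
```

Request:
{"method": "drive_tool", "body": {"commands": "0.005 -0.04 0 0 0 0 0;0.005 -0.04 0 0 0 0 0;0.005 -0.04 0 0 0 0 0;0.005 -0.04 0 0 0 0 0;0.005 -0.04 0 0 0 0 0;0.005 -0.04 0 0 0 0 0;0.005 -0.04 0 0 0 0 0;0.005 -0.04 0 0 0 0 0;0.005 -0.04 0 0 0 0 0"}}

```text
time_s: 11.07
eef_pos: [464.0, -80.6, 41.2]
ee_rot: [0.0, -0.056, 0.998, 0.001]
force: [-1.1, 6.7, 8.6]
grip_width: 0.004
grip_force: 4.4
```

Request:
{"method": "drive_tool", "body": {"commands": "0.003 -0.03 0 0 0 0 0;0.003 -0.03 0 0 0 0 0"}}

```text
time_s: 11.23
eef_pos: [464.6, -86.7, 41.1]
ee_rot: [0.0, -0.056, 0.998, 0.001]
force: [-0.5, 4.2, 6.4]
grip_width: -0.001
grip_force: 3.3
```

Request:
{"method": "drive_tool", "body": {"commands": "0.003 -0.03 0 0 0 0 0;0.003 -0.03 0 0 0 0 0"}}

```text
time_s: 11.4
eef_pos: [465.0, -93.2, 40.7]
ee_rot: [-0.0, -0.056, 0.998, 0.0]
force: [-0.0, 0.5, -1.0]
grip_width: -0.001
grip_force: 0.0
```

Request:
{"method": "drive_tool", "body": {"commands": "0.003 -0.03 0 0 0 0 0;0.003 -0.03 0 0 0 0 0"}}

```text
time_s: 11.57
eef_pos: [465.5, -99.4, 40.7]
ee_rot: [-0.0, -0.056, 0.998, 0.0]
force: [0.5, -0.2, -0.2]
grip_width: -0.002
grip_force: 0.0
```

The notch is found: contact was lost between y = -87 and -93. I'll centre over it and go down.

Request:
{"method": "drive_tool", "body": {"commands": "0.007 -0.035 0 0 0 0 0;0.003 -0.03 0 0 0 0 0;0 0 -0.04 0 0 0 0;0 0 -0.04 0 0 0 0;0 0 -0.03 0 0 0 0;0 0 -0.02 0 0 0 0;0 0 0 0 0 0 0"}}

```text
time_s: 12.15
eef_pos: [466.2, -105.3, 27.3]
ee_rot: [-0.0, -0.056, 0.998, 0.0]
force: [-0.5, 0.8, 0.7]
grip_width: -0.001
grip_force: 0.0
```

Request:
{"method": "drive_tool", "body": {"commands": "0 0 -0.01 0 0 0 0;0 0 -0.01 0 0 0 0;0 0 -0.01 0 0 0 0;0 0 0 0 0 0 0"}}

```text
time_s: 12.48
eef_pos: [466.6, -105.6, 25.0]
ee_rot: [0.0, -0.056, 0.998, -0.0]
force: [-0.7, 0.1, 4.1]
grip_width: -0.0
grip_force: 1.7
```

Request:
{"method": "drive_tool", "body": {"commands": "0 0 -0.01 0 0 0 0;0 0 -0.01 0 0 0 0;0 0 0 0 0 0 0"}}

```text
time_s: 12.73
eef_pos: [466.6, -105.6, 22.9]
ee_rot: [0.0, -0.056, 0.998, -0.0]
force: [-0.4, 1.4, 3.8]
grip_width: -0.003
grip_force: 2.2
```

The catch is met at about z 25, as expected, and it yields at about 4 N. I'll press it down gradually.

Request:
{"method": "drive_tool", "body": {"commands": "0 0 -0.01 0 0 0 0;0 0 -0.01 0 0 0 0;0 0 -0.01 0 0 0 0;0 0 0 0 0 0 0"}}

```text
time_s: 13.07
eef_pos: [466.6, -105.6, 19.9]
ee_rot: [0.0, -0.056, 0.998, -0.0]
force: [-1.8, 0.8, 5.7]
grip_width: 0.001
grip_force: 2.8
```

Request:
{"method": "drive_tool", "body": {"commands": "0 0 -0.01 0 0 0 0;0 0 -0.01 0 0 0 0;0 0 0 0 0 0 0"}}

```text
time_s: 13.32
eef_pos: [466.7, -105.6, 18.0]
ee_rot: [0.0, -0.056, 0.998, -0.0]
force: [-1.8, 1.3, 6.2]
grip_width: -0.003
grip_force: 3.2
```

Request:
{"method": "drive_tool", "body": {"commands": "0 0 -0.01 0 0 0 0;0 0 0 0 0 0 0;0 0 0 0 0 0 0"}}

```text
time_s: 13.57
eef_pos: [466.7, -105.6, 17.2]
ee_rot: [0.0, -0.056, 0.998, -0.0]
force: [-2.4, 2.1, 9.1]
grip_width: -0.002
grip_force: 4.1
```

Request:
{"method": "drive_tool", "body": {"commands": "0 0 -0.005 0 0 0 0;0 0 0 0 0 0 0;0 0 0 0 0 0 0;0 0 0 0 0 0 0"}}

```text
time_s: 13.9
eef_pos: [466.7, -105.6, 17.2]
ee_rot: [0.0, -0.057, 0.998, -0.0]
force: [-4.5, 2.1, 14.7]
grip_width: 0.002
grip_force: 7.3
```

```bash
python3 - <<'E'
from h import *
st=sense(); print(st["force"],st["eef_pos"])
p=capture("side"); cv2.imwrite("pics/s7.png",cv2.resize(p["pixels"][150:330,190:400],None,fx=3,fy=3,interpolation=cv2.INTER_CUBIC))
E
```

```text
[-4.5264882   2.11099307 14.66664344] [ 466.69440041 -105.5916454    17.18272194]
```

View pics/s7.png

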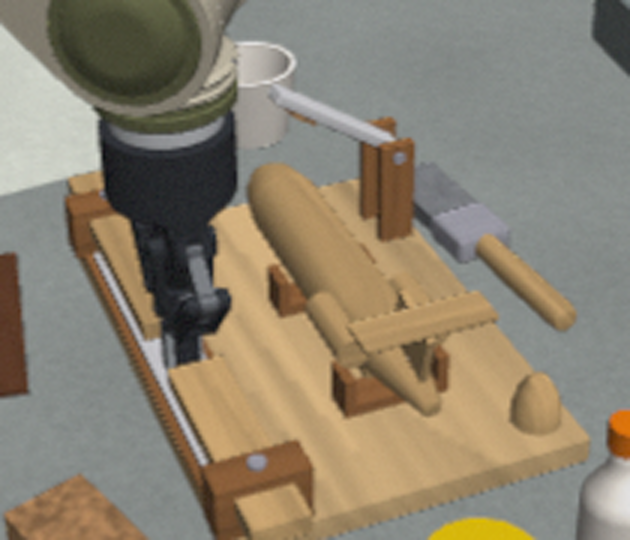

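The tips are in the notch at about (180,360) holding the catch down. The bar is raised, its free end at (275,95), and the aeroplane has not moved. I'm handing in.

```bash
python3 -c "
from rig import finish_job; print(finish_job())"
```

```text
the job is handed in; nothing more can be done
None
```

I found the notch by feeling along the strip, pressed the catch to its stop, and handed the job in holding it there at about 15 N; the last picture shows the bar raised and the aeroplane in place, but I got no verdict back.

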